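Clamp the jar and twist off its tight cap

TASK

The white square jar stands loosely in the little bench clamp: press the clamp's raised lever all the way down so that the jar is braced, then unscrew the jar's tight metal cap (counter-clockwise seen from above) until its lugs come free of the neck, and lift it straight up. Finish while still holding the cap in the gripper, level and clear of the jar, about 2 cm above where it sat, with the jar still standing in the closed clamp. Don't lift the jar out, don't pull the cap off before it is unscrewed, and leave the things round about alone.

Things in the scene. Friction and masses are not known exactly. Their poses are not given: they have to be found in the camera images.
- clamp: Dark steel bench clamp, fixed to the table; base plate 84 (x) x 138 (y) x 10 mm, from y = -45 to +93 mm. Origin on the table, under the middle of the jar's place; z up. The jar stands on the plate, 10 mm up. Fixed jaw at -y, 34 mm high above the plate, face at y = -25 mm; sliding jaw of about that height at +y, face at +25 mm when closed; beyond it, at +y, the lever.
- clamp_lever (a joint): Angle of the clamp lever, rad: how far it has been pressed down. -0.1 to 0.1 = raised as at the start, jaw 9 to 11 mm open; 0.8 = all the way down, level, clamp closed (hard stop). It stands 0.8 minus this value above level. Stiff hinge (0.3 N m, 4 to 8 N straight down at the bar): it stays where it is left; press the bar down along its arc.
- lever_bar (a point): Middle of the light wooden cross-bar at the end of the lever: round, 13 mm thick, 53 mm long, lying along the clamp's x. It swings on an 85 mm radius about lever_hinge; at lever value v it lies at lever_hinge + 85 mm * (cos(0.8 - v) along the clamp's +y, sin(0.8 - v) up). When down it is 44 mm above the table, about 149 mm from the clamp's origin.
- lever_hinge (a point): Axis of the lever (parallel to the clamp's x), fixed in the clamp at y = +64 mm, 44 mm above its origin. Lowering the lever slides the jaw against the jar, which is pushed to the fixed jaw, squared, and then cannot turn; its centre is then within 1 mm of the clamp's y = 0 (its x stays).
- jar: White plastic jar, loose, about 0.3 kg: square body 50 x 50 x 48 mm with a round neck (39 mm) above. Origin in the middle of its underside, x and y square to its sides, z up. Starts upright between the open jaws. The neck has three outward lugs and a sprung seal that pushes the cap up with about 12 N, which makes it tight (about 0.25 N m to turn).
- cap: Round bright ribbed steel twist-off cap, loose, 60 g: 56 mm in diameter, 30 mm high, hollow, on the jar's neck. Origin in the middle of its underside, 52 mm above the jar's origin when on; z up. Three inward lugs sit under the neck's lugs. Yaw relative to the jar 0 to 0.12 rad at the start. Grip it round the skirt from above; one grasp suffices.
- cap_top (a point): Centre of the cap's flat top, 30 mm above the cap's origin (92 mm above the table at the start). Turned counter-clockwise seen from above, the cap is free from a yaw of about 0.78 rad relative to the jar; a hard stop comes at about 1.3 rad. It does not rise while turning; once free it lifts straight off (if not held, the seal raises it 2 mm).
- tin_wax: Bystander: round yellow-lidded tin, 60 mm wide, 20 mm high, beyond the clamp. Origin under its centre.
- tape_measure: Bystander: yellow tape measure standing up, 28 x 58 x 52 mm, beyond the clamp. Origin under its centre.
Things that resemble listed ones, but are neither listed nor needed, are in the scene too. Of the things that look like the cap, the largest one is meant.

How it is judged:
By the outcome, as a careful person would: the job done as asked, in the order asked, and still so for the second after the job is handed in, while the arm keeps its last pose, push and grip.
It also fails if it takes over 48 s, if anything falls off the work surface, if the arm or the gripper's body presses on something with over 40 N, if the wrist force passes 120 N, or if a joint passes its speed limit or range.

ROBOT

A 6-joint arm with a two-finger parallel gripper is mounted at the origin on a cart in front of the work surface, level with it; the furniture and walls round the work are solid. World frame = base frame: x ahead of the robot, y to its left, z up, the work surface at z = 0. Lengths are in mm, angles in rad, forces in N, time in s.
With the tool pointing down it reaches from about 300 to 850 mm from the base axis. Payload 5.4 kg.
Tool frame: the origin (TCP) lies at the very end of the fingers, on their centre line; the grasp point (between the pads) lies 19 mm behind it; z points along the fingers, y is the line along which they close (so a half turn about z gives the same grasp; the last joint's range is limited). The gripper opens to 85 mm and grips with 20 to 120 N. Pads are 22 mm wide; open, the fingers measure 114 mm over their backs; the gripper's body (76 mm by 85 mm) begins 54 mm behind the grasp point. The pads swing forward as they close: fully open they stand 13 mm farther back than shut.
Start: joints at [1.106, 0.158, 1.597, -0, 1.386, -0.21], TCP at [144.941, 556.416, 231.299] pointing down, gripper open.
Joint ranges: [-2.91, 2.91], [-0.94, 2.29], [0.18, 2.7], [-1.29, 4.43], [0.17, 2.64], [-3, 3]. Speed limits (rad/s): [2.57, 2.57, 3.14, 3.14, 3.14, 3.14].

INTERFACE

Orientations are given as a unit quaternion [w, x, y, z].
In Python, from station import arm, eyes gives the robot as it stands.
- The arm moves only by the tool play_rows, never from a script. Its argument "steps" is a list of rows, each a list of 5 numbers: the shift along the tool's x, y, z as a fraction of full scale, then the turn about the tool's z as a fraction of full scale, then the opening, from 0 (shut) to 1 (fully open). In form: [[dx, dy, dz, roll, grip], ...]. A call has 1 to 12 rows; each row shifts and turns the commanded pose from where the row before left it, along the tool's axes as they then stand; what a row does not reach is not made up. Full scale, the value 1, is 0.025 m for a shift and 5 degrees for a turn. A row lasts 1/10 s, in which the tool goes at most 50 mm and 8.59 degrees, less where a joint would pass 70% of its speed; a pose out of reach is approached as far as the arm can. A call with a number of a shift or a turn outside -1 to 1 is refused whole. A call with a gripper value outside its range is refused whole. The fingers move at their own pace and stop on an object; "force" is the grip in N (left out, the last holds). Time passes only in rows, so rows that do not move let the fingers close. It gives the time, the measured TCP pose, the force, the opening and the grip force at its end, in the units of the state.
- arm.get_obs(): the state, without advancing time (a new reading comes with each control period).
- eyes.get_image(name): name is "scene" or "top" or "wrist"; returns a dict with "color" (420x560x3 uint8, red, green, blue), "depth" (420x560 float32, mm along the optical axis (not along the pixel's ray), 0 where there is no reading), "K" (3x3 intrinsics, pixels), "dist_coeffs" ([k1, k2, p1, p2, k3] as OpenCV has them; the pictures are not rectified), "R" (3x3) and "t" (3): a world point X has camera coordinates R X + t. Camera axes: x right, y down, z forward; pixel columns grow to the right and rows downward; lengths in mm; the calibration is good to about 2 mm. A picture is of the moment at which its call begins.
- arm.job_done(): hands the job in; it is judged then, once.
The state is a dict: "time": time; "joints": joint angles; "joint_vel": joint speeds; "effort": joint torques, N m; "tool_pos": TCP position; "orientation": TCP orientation; "wrist_force": force on the tool from outside, world axes, zero at the start; "moment": the same for the moment, N m; "opening": finger opening in mm; "grasp_force": force on a finger pad.
Only numpy, scipy, OpenCV 4.12 (cv2) and the standard library are available. Lean on these libraries where they do the work, as an engineer would, in place of code of your own. Each camera call takes 0.05 s, during which the arm holds its last target. There are 200 camera calls.

## Working session

There is one attempt and no reset: what is moved stays moved. The work goes in short steps, Python scripts to look and compute and a tool call to move; the robot and the scene stay as the last step left them, time stands still between calls to the robot, and variables do not carry over. Pictures are saved under pics/ and viewed, at most 10 in all, crops included, and the job is handed in when it is done.

Besides the shell and the picture viewer there is one more tool, called after "Request:" in YAML: its name, and indented under it one key for each argument. play_rows: Moves the arm, as the interface text tells. Its arguments: {"type":"object","properties":{"steps":{"type":"array","items":{"type":"array","items":{"type":"number","minimum":-1,"maximum":1}}},"force":{"type":"number"}},"required":["steps"]}

```bash
mkdir -p pics; cat > h.py <<'E'
import numpy as np, cv2
from station import arm, eyes
def get(n):
    d=eyes.get_image(n); np.savez('pics/%s.npz'%n,**{k:np.asarray(v) for k,v in d.items()}); return d
def load(n): return dict(np.load('pics/%s.npz'%n))
def ray(d,u,v):
    p=cv2.undistortPoints(np.array([[[u,v]]],float),d['K'],np.array(d['dist_coeffs'],float))[0,0]
    R=np.array(d['R']);c=-R.T@np.array(d['t']);return c,R.T@np.array([p[0],p[1],1])
def onz(d,u,v,z):
    c,r=ray(d,u,v);return c+r*(z-c[2])/r[2]
def dep(d,u,v):
    c,r=ray(d,u,v);return c+r*d['depth'][int(v),int(u)]
def proj(d,X):
    return cv2.projectPoints(np.array([X],float),cv2.Rodrigues(np.array(d['R'],float))[0],np.array(d['t'],float),d['K'],np.array(d['dist_coeffs'],float))[0][0,0]
E
python3 - <<'E'
from h import *
for n in ['scene','top','wrist']:
    d=get(n); cv2.imwrite('pics/%s0.png'%n,d['color'][:,:,::-1])
a,b=cv2.imread('pics/scene0.png'),cv2.imread('pics/top0.png')
print(arm.get_obs())
E
```

```text
{'time': 0.15, 'joints': array([ 1.10588359e+00,  1.58919429e-01,  1.59797395e+00, -1.42743744e-07,
        1.38622260e+00, -2.10070564e-01]), 'joint_vel': array([ 2.30219549e-04, -2.12369012e-03, -3.41846923e-03,  3.26877030e-05,
       -5.48630948e-05,  3.93751517e-04]), 'effort': array([ 3.16315891e-04, -3.96376598e+01, -3.31786680e+01, -1.17848303e-04,
        5.49668883e-03, -8.17954174e-06]), 'tool_pos': array([144.73552273, 555.98581303, 230.51906411]), 'orientation': array([-2.52136632e-04,  1.27076514e-01,  9.91892625e-01, -7.18719419e-04]), 'wrist_force': array([-0.41960019, -0.53177606,  0.62372034]), 'moment': array([ 0.04262024, -0.04916467, -0.02077301]), 'grasp_force': 0.0, 'opening': 85.54318538750779}
```

View pics/top0.png

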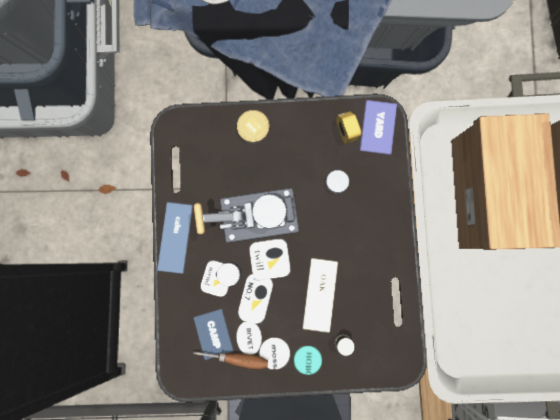

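View pics/scene0.png

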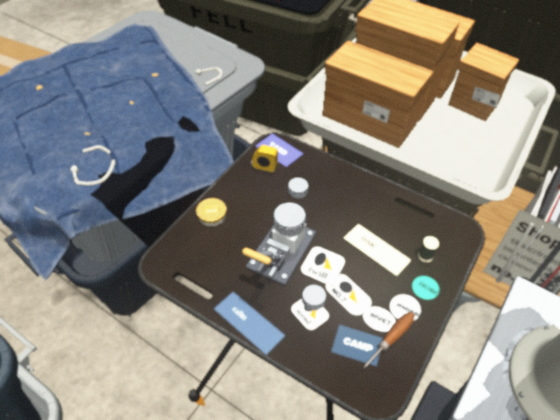

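Top view: the clamp holds the large bright cap at (269,211), with the wooden lever bar at (199,219). Things that could be taken for the cap are the discs at (338,181), (228,274) and (345,346). All three are smaller and not in the clamp, so I choose (269,211). In the scene view the cap is at (289,216) and the bar at (257,256).

```bash
python3 - <<'E'
from h import *
t=load('top');s=load('scene')
for n,d in(('top',t),('scene',s)):
    print(n,'cam',-np.array(d['R']).T@d['t'],d['K'][0,0])
def blob(d,box,lo,hi):
    x0,y0,x1,y1=box
    hsv=cv2.cvtColor(d['color'],cv2.COLOR_RGB2HSV); m=cv2.inRange(hsv,lo,hi); k=np.zeros_like(m);k[y0:y1,x0:x1]=m[y0:y1,x0:x1]
    c=max(cv2.findContours(k,0,2)[0],key=cv2.contourArea); return c
for name,u,v in(('capt',269,211),('bar',199,219),('dec1',338,181),('dec2',228,274),('dec3',345,346),('tin',252,126),('tape',349,127)):
    print(name,dep(t,u,v).round(1),t['depth'][v,u])
ct=blob(t,(245,185,295,235),(0,0,170),(179,60,255)); e=cv2.minEnclosingCircle(ct);print('cap top',e)
bt=blob(t,(185,195,210,240),(10,70,120),(30,255,255)); r=cv2.minAreaRect(bt);print('bar top',r)
bs=blob(s,(235,240,280,270),(10,70,120),(30,255,255)); rs=cv2.minAreaRect(bs);print('bar scene',rs)
def tri(a,b):
    (c1,r1),(c2,r2)=ray(t,*a),ray(s,*b)
    A=np.c_[r1,-r2];x=np.linalg.lstsq(A,c2-c1,rcond=None)[0]
    p,q=c1+r1*x[0],c2+r2*x[1];return (p+q)/2,np.linalg.norm(p-q)
print('bar tri',tri(r[0],rs[0]))
print('cap z92',onz(t,*e[0],92),'diam',e[1]*2*t['depth'][211,269]/t['K'][0,0])
for k,d,b in(('t',t,(150,150,330,290)),('s',s,(215,180,345,300))):
    x0,y0,x1,y1=b;cv2.imwrite('pics/c%s.png'%k,cv2.resize(d['color'][y0:y1,x0:x1,::-1],None,fx=3,fy=3,interpolation=2))
a=cv2.imread('pics/ct.png');b=cv2.imread('pics/cs.png');a=cv2.resize(a,(400,311));b=cv2.resize(b,(400,369))
o=np.zeros((369,800,3),np.uint8);o[:311,:400]=a;o[:,400:]=b;cv2.imwrite('pics/crop.png',o)
E
```

```text
top cam [467.63056928   8.90324214 972.17552709] 518.3347562391698
scene cam [247.40804744 517.7114612  794.66963138] 499.9265270059393
capt [550.   30.7  93.7] 882.2845
bar [536.6 145.8 118. ] 856.8169
dec1 [609.9 -95.9  23.6] 958.25977
dec2 [443.2 108.7  20.4] 943.75507
dec3 [316.8 -96.6  45.9] 904.46625
tin [716.7  61.7  23.5] 970.103
tape [ 702.5 -114.7   57.6] 934.3765
cap top ((264.5, 213.5), 22.1473331451416)
bar top ((198.6923370361328, 218.03846740722656), (30.76061248779297, 8.310327529907227), 82.87498474121094)
bar scene ((256.327880859375, 255.39344787597656), (31.378387451171875, 8.818013191223145), 23.629377365112305)
bar tri (array([538.7327508 , 147.82784812, 107.31584399]), np.float64(0.6896698454012552))
cap z92 [545.99236415  38.43290188  92.        ] diam 75.39624851187385
```

View pics/crop.png

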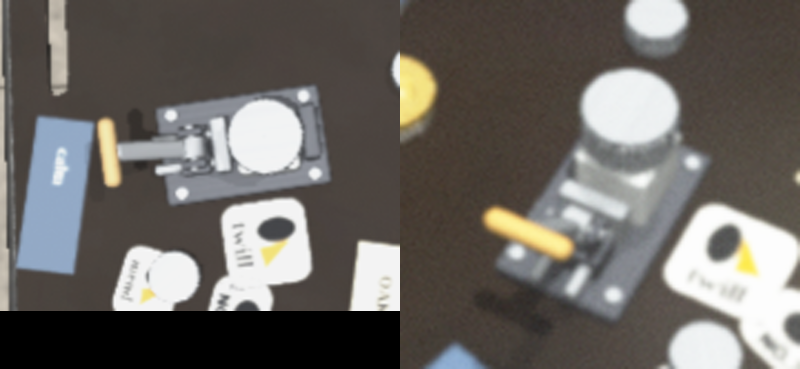

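View pics/wrist0.png

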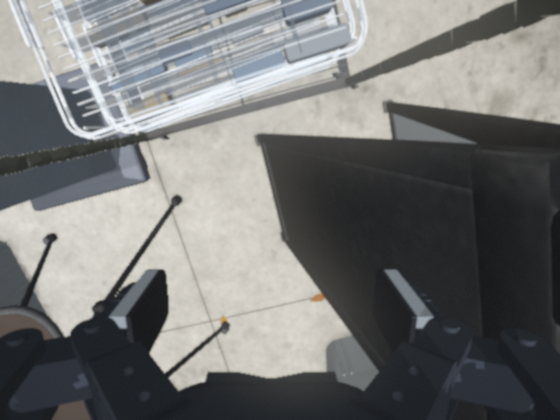

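The crop confirms it: the large cap sits on the white jar in the clamp, with the wooden bar raised on the clamp's +y side (world +y). The wrist view shows only the floor beyond the table edge, because the arm is out to the left.

```bash
python3 - <<'E'
from h import *
t=load('top');s=load('scene')
B=[onz(t,150+a/2.2222,150+b/2.2222,11) for a,b in((170,115),(303,96),(316,173),(181,192))]
B=np.array(B)[:,:2];print(B.round(1)); c=B.mean(0)
yd=(B[0]+B[3]-B[1]-B[2]);yd/=np.linalg.norm(yd);xd=B[0]+B[1]-B[2]-B[3];print('plate centre',c,'yaw from y',np.arctan2(-yd[0],yd[1]),'from x',np.arctan2(xd[1],xd[0]))
o=c-24*yd;print('clamp origin',o,'bar pred',o+123.2*yd,'bar down',o+149*yd)
from itertools import product
def pts(d,box):
    x0,y0,x1,y1=box;u,v=np.meshgrid(np.arange(x0,x1),np.arange(y0,y1));u=u.ravel();v=v.ravel()
    p=cv2.undistortPoints(np.c_[u,v].astype(float)[:,None],d['K'],d['dist_coeffs'])[:,0]
    return (np.c_[p,np.ones(len(p))]*d['depth'][v,u][:,None]-d['t'])@d['R'],u,v
cs=[]
for n,d,b in(('top',t,(245,185,295,235)),('scene',s,(265,190,315,250))):
    P,u,v=pts(d,b);k=(P[:,2]>86)&(P[:,2]<99);img=np.zeros((420,560),np.uint8);img[v[k],u[k]]=255
    cc=max(cv2.findContours(img,0,2)[0],key=cv2.contourArea);e=cv2.fitEllipse(cc);cs.append(e)
    print(n,np.median(P[k],0),P[k].mean(0),P[k].min(0),P[k].max(0),e,onz(d,*e[0],92))
(c1,r1),(c2,r2)=ray(t,*cs[0][0]),ray(s,*cs[1][0])
x=np.linalg.lstsq(np.c_[r1,-r2],c2-c1,rcond=None)[0];print('cap tri',c1+r1*x[0],c2+r2*x[1])
E
```

```text
[[ 5.765e+02  1.117e+02]
 [ 5.905e+02 -2.000e-01]
 [ 5.255e+02 -9.900e+00]
 [ 5.118e+02  1.029e+02]]
plate centre [551.09020075  51.13326307] yaw from y 0.12311347926497174 from x 0.140662408828903
clamp origin [554.03746582  27.31491659] bar pred [538.90817181 149.58242848] bar down [535.73986186 175.18715094]
top [549.76075254  31.55327386  92.49084477] [549.68957251  31.59301425  92.45109794] [521.48856069   3.32127205  86.431842  ] [578.00773392  60.04640841  97.56947065] ((268.4773864746094, 211.25848388671875), (32.230159759521484, 32.53113555908203), 169.78021240234375) [549.70427226  31.5961338   92.        ]
scene [549.30430013  33.12917772  90.17638255] [549.39891177  33.02700631  90.13144873] [521.83320855   2.89637067  86.03823751] [578.7779502   60.54232691  94.4579792 ] ((289.0932922363281, 215.11648559570312), (24.532241821289062, 30.627107620239258), 92.33502197265625) [548.4667508  34.3790365  92.       ]
cap tri [550.06496547  31.69586333  88.1318507 ] [550.12150654  31.72242139  88.13780771]
```

Request:
play_rows:
  steps:
    - [-0.9,-0.54,0,0,0]
    - [-0.9,-0.54,0,0,0]
    - [-0.9,-0.54,0,0,0]
    - [-0.9,-0.54,0,0,0]
    - [-0.9,-0.54,0,0,0]
    - [-0.9,-0.54,0,0,0]
    - [-0.9,-0.54,0,0,0]
    - [-0.9,-0.54,0,0,0]
    - [-0.9,-0.54,0,0,0]
    - [-0.9,-0.54,0,0,0]
    - [-0.9,-0.54,0,0,0]
    - [-0.9,-0.54,0,0,0]
  force: 40

```text
time: 1.35
tool_pos: [365.8, 330.7, 231.0]
orientation: [-0.0, 0.127, 0.992, -0.0]
wrist_force: [0.3, -0.2, -0.3]
opening: 0.2
grasp_force: 0.0
```

```bash
cat > go.py <<'E'
import sys,numpy as np
from h import arm
from scipy.spatial.transform import Rotation as Ro
o=arm.get_obs();w,x,y,z=o['orientation'];R=Ro.from_quat([x,y,z,w]).as_matrix()
print('t',o['time'],'tcp',o['tool_pos'].round(1),'q',o['joints'].round(2),'F',o['wrist_force'].round(1),'M',o['moment'].round(2),'op',round(o['opening'],1),'g',o['grasp_force'])
print('R',R.round(3).tolist())
for a in sys.argv[1:]: print(a,'tool units of 25mm',(R.T@(np.array(eval(a))-o['tool_pos'])/25).round(2))
E
python3 go.py "[538,149,150]" "[538,149,116]"
```

```text
t 1.35 tcp [365.8 330.7 231. ] q [ 0.49 -0.06  1.82  0.    1.38 -0.83] F [ 0.3 -0.2 -0.3] M [-0.01 -0.05 -0.04] op 0.2 g 0.0
R [[-0.968, 0.252, -0.0], [0.252, 0.968, -0.0], [0.0, -0.0, -1.0]]
[538,149,150] tool units of 25mm [-8.5  -5.29  3.24]
[538,149,116] tool units of 25mm [-8.5  -5.29  4.6 ]
```

Request:
play_rows:
  steps:
    - [-0.85,-0.53,0.2,0,0]
    - [-0.85,-0.53,0.2,0,0]
    - [-0.85,-0.53,0.2,0,0]
    - [-0.85,-0.53,0.2,0,0]
    - [-0.85,-0.53,0.3,0,0]
    - [-0.85,-0.53,0.4,0,0]
    - [-0.85,-0.53,0.4,0,0]
    - [-0.85,-0.53,0.4,0,0]
    - [-0.85,-0.53,0.4,0,0]
    - [-0.85,-0.53,0.4,0,0]
    - [0,0,0,0,0]

```text
time: 2.45
tool_pos: [538.1, 147.6, 152.0]
orientation: [-0.001, 0.129, 0.992, -0.001]
wrist_force: [-0.6, 0.3, 0.7]
opening: -0.3
grasp_force: 0.0
```

```bash
python3 - <<'E'
from h import *
d=get('scene');t=get('top')
a=cv2.resize(d['color'][170:310,200:340,::-1],(400,400));b=cv2.resize(t['color'][140:280,150:290,::-1],(400,400))
cv2.imwrite('pics/above.png',np.hstack([a,b]))
E
python3 go.py "[537,150,116]" "[535.7,163,85]" "[535,175,50]"
```

```text
t 2.55 tcp [537.2 149.7 153.3] q [ 0.05  0.19  1.72  0.    1.23 -1.26] F [-0.4 -0.2 -0.7] M [ 0.02  0.01 -0.03] op -0.2 g 0.0
R [[-0.967, 0.253, -0.001], [0.253, 0.967, 0.0], [0.002, -0.0, -1.0]]
[537,150,116] tool units of 25mm [0.01 0.01 1.49]
[535.7,163,85] tool units of 25mm [0.19 0.5  2.73]
[535,175,50] tool units of 25mm [0.34 0.96 4.13]
```

View pics/above.png

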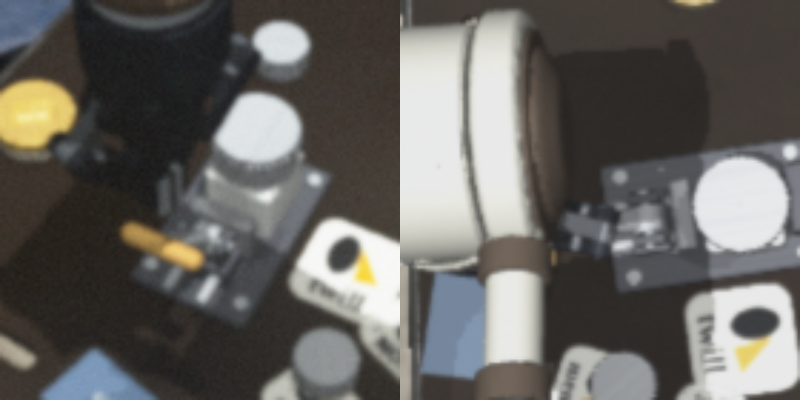

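Left view: the closed finger tips at (175,200) are right over the bar, whose middle is at (163,245). Now I'll press along the arc.

Request:
play_rows:
  steps:
    - [0,0,0.6,0,0]
    - [0,0,0.6,0,0]
    - [0,0,0.4,0,0]
    - [0.08,0.2,0.26,0,0]
    - [0.08,0.2,0.26,0,0]
    - [0.06,0.15,0.3,0,0]
    - [0.06,0.15,0.3,0,0]
    - [0.04,0.1,0.33,0,0]
    - [0.04,0.1,0.33,0,0]
    - [0,0.04,0.33,0,0]

```text
time: 3.55
tool_pos: [534.7, 176.5, 60.9]
orientation: [0.0, 0.127, 0.992, 0.001]
wrist_force: [-0.9, 3.8, 4.1]
opening: -0.2
grasp_force: 2.3
```

```bash
python3 go.py "[535,175,50]"
```

```text
t 3.55 tcp [534.7 176.5  60.9] q [ 0.1   0.32  1.77  0.    1.05 -1.21] F [-0.9  3.8  4.1] M [ 0.59  0.2  -0.01] op -0.2 g 2.271501012146473
R [[-0.968, 0.251, 0.001], [0.251, 0.968, 0.002], [-0.0, 0.002, -1.0]]
[535,175,50] tool units of 25mm [-0.03 -0.06  0.44]
```

Request:
play_rows:
  steps:
    - [0,0,0.25,0,0]
    - [0,0,0.2,0,0]
    - [0,0,0.1,0,0]
    - [0,0,0,0,0]

```text
time: 3.95
tool_pos: [535.0, 176.0, 50.0]
orientation: [-0.0, 0.127, 0.992, 0.001]
wrist_force: [-10.5, 4.1, 24.3]
opening: -0.4
grasp_force: 12.2
```

```bash
python3 go.py "[535,175,48]"
```

```text
t 3.95 tcp [535. 176.  50.] q [ 0.1   0.34  1.77  0.    1.04 -1.21] F [-10.5   4.1  24.3] M [0.75 1.83 0.02] op -0.4 g 12.191524654626846
R [[-0.968, 0.252, -0.001], [0.252, 0.968, 0.002], [0.001, 0.001, -1.0]]
[535,175,48] tool units of 25mm [-0.01 -0.04  0.08]
```

Request:
play_rows:
  steps:
    - [0,0,-0.5,0,0]
    - [0,0,-1,0,0]
    - [0,0,-1,0,0]
    - [0,0,-1,0,0]
    - [0,0,-1,0,1]
    - [-0.35,-0.93,-0.5,0,1]
    - [-0.35,-0.93,0,0,1]
    - [-0.35,-0.93,0,0,1]
    - [-0.35,-0.93,0,0,1]
    - [-0.35,-0.93,0,0,1]
    - [-0.35,-0.93,0,0,1]
    - [0,0,0,0,1]

```text
time: 5.15
tool_pos: [550.2, 23.6, 171.4]
orientation: [-0.001, 0.129, 0.992, -0.001]
wrist_force: [0.5, 0.8, -0.8]
opening: 85.5
grasp_force: 0.0
```

```bash
python3 - <<'E'
from h import *
d=get('scene');w=get('wrist')
a=cv2.resize(d['color'][170:310,200:340,::-1],(400,400));b=cv2.resize(w['color'][:,:,::-1],(400,300))
o=np.zeros((400,800,3),np.uint8);o[:,:400]=a;o[:300,400:]=b
cv2.imwrite('pics/closed.png',o)
E
python3 go.py "[551,27,150]"
```

```text
t 5.25 tcp [549.9  26.2 171.5] q [-0.17  0.15  1.73 -0.    1.27 -1.49] F [0.1 0.3 0.7] M [-0.03 -0.   -0.03] op 85.2 g 0.0
R [[-0.967, 0.253, -0.002], [0.253, 0.967, 0.0], [0.002, -0.0, -1.0]]
[551,27,150] tool units of 25mm [-0.03  0.04  0.86]
```

View pics/closed.png

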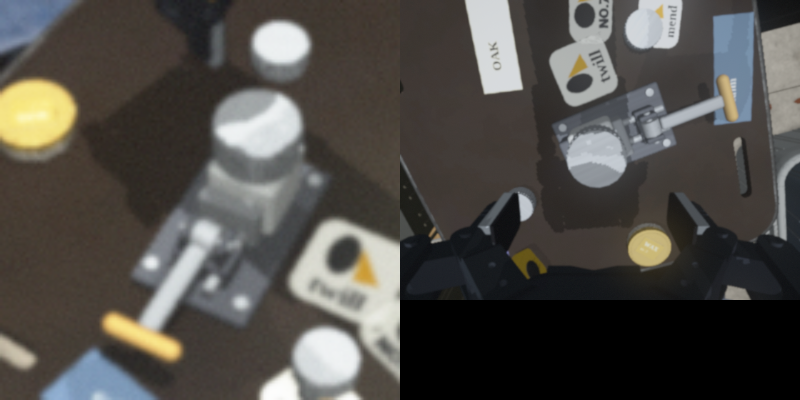

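The left (scene) crop shows the lever level, with the bar at (142,337). The wrist view (right) shows the cap at about (598,157) in the composite, between the open fingers. I'll measure the cap and bar again.

```bash
python3 - <<'E'
from h import *
cs=[]
W=load('wrist');S=load('scene')
for n,d in(('wrist',W),('scene',S)):
    v,u=np.mgrid[0:420,0:560];u=u.ravel();v=v.ravel()
    p=cv2.undistortPoints(np.c_[u,v].astype(float)[:,None],d['K'],d['dist_coeffs'])[:,0]
    P=(np.c_[p,np.ones(len(p))]*d['depth'].ravel()[:,None]-d['t'])@d['R']
    near=(d['depth'].ravel()>0)&(np.hypot(P[:,0]-551,P[:,1]-29)<45)
    k=near&(P[:,2]>84)&(P[:,2]<99)
    img=np.zeros((420,560),np.uint8);img[v[k],u[k]]=255
    c=max(cv2.findContours(img,0,2)[0],key=cv2.contourArea);e=cv2.fitEllipse(c);cs.append(e)
    print(n,'med',np.median(P[k],0).round(1),P[k].min(0).round(1),P[k].max(0).round(1),'ray',onz(d,*e[0],92).round(1))
    q=(np.hypot(P[:,0]-535.7,P[:,1]-175)<12)&(d['depth'].ravel()>0)&(P[:,2]>25);print('bar',np.median(P[q],0).round(1),P[q][:,2].max())
(c1,r1),(c2,r2)=ray(W,*cs[0][0]),ray(S,*cs[1][0])
x=np.linalg.lstsq(np.c_[r1,-r2],c2-c1,rcond=None)[0];print('cap tri',c1+r1*x[0],c2+r2*x[1])
E
```

```text
wrist med [550.   27.2  92.9] [523.1  -2.3  84. ] [579.9  55.6  95. ] ray [550.2  27.2  92. ]
bar [536.  172.   52.6] 55.48928842429552
scene med [550.3  30.1  90.2] [523.1  -0.7  84. ] [579.9  58.1  94.7] ray [549.7  31.6  92. ]
bar [535.1 176.2  49.1] 54.46112855329236
cap tri [552.34158113  26.6773702   84.90772906] [552.69950336  26.75109729  85.01069898]
```

The lever is down, with the bar top about 50 to 55 mm high. The cap is at about (550.5, 27.2), top at 92 mm, so I'll descend and grip.

Request:
play_rows:
  steps:
    - [-0.02,0.04,0.7,0,1]
    - [0,0,0.8,0,1]
    - [0,0,0.8,0,1]
    - [0,0,0.8,0,1]
    - [0,0,0.6,0,1]
    - [0,0,0.4,0,1]
    - [0,0,0.25,0,1]
    - [0,0,0,0,1]
  force: 80

```text
time: 6.05
tool_pos: [550.9, 27.7, 63.0]
orientation: [-0.001, 0.127, 0.992, 0.0]
wrist_force: [-0.7, 0.2, 0.5]
opening: 85.1
grasp_force: 0.0
```

```bash
python3 go.py "[550.5,27.2,62]"
```

```text
t 6.05 tcp [550.9  27.7  63. ] q [-0.17  0.29  1.8  -0.    1.05 -1.49] F [-0.7  0.2  0.5] M [-0.03  0.02  0.03] op 85.1 g 0.0
R [[-0.968, 0.252, -0.001], [0.252, 0.968, 0.0], [0.001, -0.0, -1.0]]
[550.5,27.2,62] tool units of 25mm [ 0.01 -0.02  0.04]
```

Request:
play_rows:
  steps:
    - [0,0,0,0,0]
    - [0,0,0,0,0]
    - [0,0,0,0,0]
    - [0,0,0,0,0]
    - [0,0,0,0,0]
    - [0,0,0,0,0]
  force: 80

```text
time: 6.65
tool_pos: [552.1, 27.5, 65.2]
orientation: [0.001, 0.127, 0.992, 0.0]
wrist_force: [-1.8, 0.3, 6.3]
opening: 54.9
grasp_force: 83.1
```

```bash
python3 go.py
```

```text
t 6.65 tcp [552.1  27.5  65.2] q [-0.17  0.29  1.79  0.    1.05 -1.49] F [-1.8  0.3  6.3] M [0.32 0.3  0.01] op 54.9 g 83.07715605944395
R [[-0.968, 0.252, 0.002], [0.252, 0.968, 0.0], [-0.002, 0.001, -1.0]]
```

Request:
play_rows:
  steps:
    - [0,0,0,-0.5,0]
    - [0,0,0,-0.8,0]
    - [0,0,0,-0.8,0]
    - [0,0,0,-0.8,0]
    - [0,0,0,-0.8,0]
    - [0,0,0,-0.8,0]
    - [0,0,0,-0.5,0]
    - [0,0,0,0,0]

```text
time: 7.45
tool_pos: [552.8, 27.3, 65.3]
orientation: [0.002, -0.091, 0.996, -0.0]
wrist_force: [0.3, 1.1, 5.8]
opening: 54.8
grasp_force: 83.4
```

```bash
python3 go.py; python3 - <<'E'
from h import *
d=get('scene');w=get('wrist')
o=np.zeros((400,800,3),np.uint8);o[:,:400]=cv2.resize(d['color'][170:310,200:340,::-1],(400,400));o[:300,400:]=cv2.resize(w['color'][:,:,::-1],(400,300))
cv2.imwrite('pics/turn.png',o)
E
```

```text
t 7.45 tcp [552.8  27.3  65.3] q [-0.17  0.29  1.79  0.    1.05 -1.92] F [0.3 1.1 5.8] M [ 0.29 -0.02  0.05] op 54.8 g 83.37650779634714
R [[-0.984, -0.18, 0.004], [-0.18, 0.984, -0.0], [-0.003, -0.001, -1.0]]
```

View pics/turn.png

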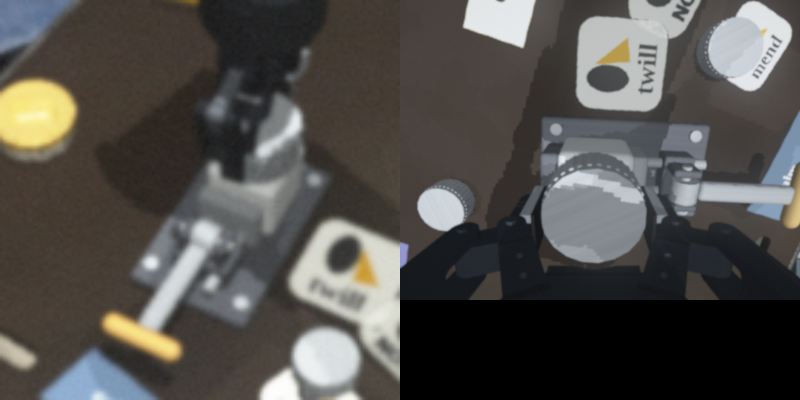

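The cap is held centrally and the jar still stands square in the closed clamp. I'll turn on to about 1 rad in total.

Request:
play_rows:
  steps:
    - [0,0,0,-0.6,0]
    - [0,0,0,-0.8,0]
    - [0,0,0,-0.8,0]
    - [0,0,0,-0.8,0]
    - [0,0,0,-0.8,0]
    - [0,0,0,-0.8,0]
    - [0,0,0,-0.8,0]
    - [0,0,0,-0.6,0]
    - [0,0,0,-0.3,0]
    - [0,0,0,0,0]

```text
time: 8.55
tool_pos: [553.3, 27.7, 65.9]
orientation: [0.002, -0.357, 0.934, -0.001]
wrist_force: [-0.1, 2.3, 9.3]
opening: 55.1
grasp_force: 83.7
```

```bash
python3 go.py
```

```text
t 8.55 tcp [553.3  27.7  65.9] q [-0.17  0.29  1.79  0.    1.05 -2.47] F [-0.1  2.3  9.3] M [0.5  0.15 0.01] op 55.1 g 83.71941268444061
R [[-0.745, -0.667, 0.005], [-0.667, 0.745, 0.0], [-0.004, -0.003, -1.0]]
```

Request:
play_rows:
  steps:
    - [0,0,-0.06,0,0]
    - [0,0,-0.06,0,0]
    - [0,0,-0.04,0,0]
    - [0,0,0,0,0]

```text
time: 8.95
tool_pos: [551.0, 27.4, 67.3]
orientation: [-0.0, -0.357, 0.934, 0.0]
wrist_force: [0.9, 0.0, 0.7]
opening: 55.0
grasp_force: 84.2
```

```bash
python3 go.py
```

```text
t 8.95 tcp [551.   27.4  67.3] q [-0.17  0.29  1.79 -0.    1.06 -2.47] F [0.9 0.  0.7] M [ 0.   -0.07 -0.01] op 55.0 g 84.18198689818382
R [[-0.745, -0.668, -0.0], [-0.668, 0.745, -0.0], [0.0, 0.0, -1.0]]
```

The cap is free: no downward pull as it lifts. I'll lift it the remaining distance, to about 20 mm.

Request:
play_rows:
  steps:
    - [0,0,-0.12,0,0]
    - [0,0,-0.15,0,0]
    - [0,0,-0.15,0,0]
    - [0,0,-0.15,0,0]
    - [0,0,-0.15,0,0]
    - [0,0,-0.04,0,0]
    - [0,0,0,0,0]
    - [0,0,0,0,0]

```text
time: 9.75
tool_pos: [551.1, 27.4, 86.4]
orientation: [-0.0, -0.358, 0.934, 0.0]
wrist_force: [0.4, 0.1, -0.2]
opening: 55.0
grasp_force: 84.5
```

```bash
python3 go.py; python3 - <<'E'
from h import *
d=get('scene');w=get('wrist')
o=np.zeros((400,800,3),np.uint8);o[:,:400]=cv2.resize(d['color'][170:310,200:340,::-1],(400,400));o[:300,400:]=cv2.resize(w['color'][:,:,::-1],(400,300))
cv2.imwrite('pics/lift.png',o)
for a in [(260,210),(290,210),(280,220),(270,220),(320,210)]: print(dep(w,a[0],a[1]+80).round(1))
E
```

```text
t 9.75 tcp [551.1  27.4  86.4] q [-0.17  0.26  1.79 -0.    1.1  -2.47] F [ 0.4  0.1 -0.2] M [0.01 0.06 0.02] op 55.0 g 84.52995926141739
R [[-0.744, -0.668, -0.0], [-0.668, 0.744, 0.0], [0.0, 0.0, -1.0]]
[548.9  18.8 114.2]
[541.4  26.9 114.4]
[547.4  27.4 113.3]
[549.8  24.6 113.4]
[534.1  35.3 114.1]
```

View pics/lift.png

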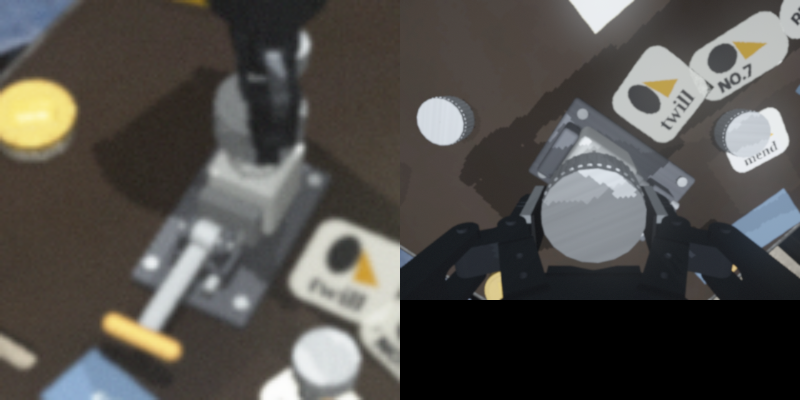

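The cap is held level at (595,213) in the composite, its top at about 114 mm, 21 mm above where it sat. The jar remains in the clamp and the lever is down, so I'll hand it in.

```bash
python3 -c "
from station import arm
print(arm.job_done())"
```

```text
the job is handed in; nothing more can be done
None
```

The job is handed in, result not reported: the clamp is closed on the jar, and the unscrewed cap is held level in the gripper about 21 mm above where it sat.

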